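Clear the probing stand and hold the probe in the guide

ROBOT

A 6-joint arm with a two-finger parallel gripper is mounted at the origin on the work surface. World frame = base frame: x ahead of the robot, y to its left, z up, the work surface at z = 0. Lengths are in m, angles in rad, forces in N, time in s.
With the tool pointing down it reaches from about 0.325 to 0.775 m from the base axis. Payload 5.5 kg.
Tool frame: the origin (TCP) lies between the finger pads; the fingertips stand 14 mm ahead of it and the grasp point (between the pads) lies 5 mm behind it; z points along the fingers, y is the line along which they close (so a half turn about z gives the same grasp; the last joint's range is limited). The gripper opens to 85 mm and grips with 20 to 120 N. Pads are 22 mm wide; open, the fingers measure 114 mm over their backs; the gripper's body (76 mm by 85 mm) begins 54 mm behind the grasp point. The pads swing forward as they close: fully open they stand 13 mm farther back than shut.
Start: joints at [-0.057, 0.091, 1.231, -0, 1.82, -0.057], TCP at [0.6, -0, 0.245] pointing down, gripper open.
Joint ranges: [-2.87, 2.87], [-0.86, 2.18], [0.17, 2.46], [-1.51, 4.65], [0.06, 2.69], [-2.65, 2.65]. Speed limits (rad/s): [2.57, 2.57, 3.01, 3.14, 3.14, 3.14].

INTERFACE

Orientations are given as a unit quaternion [w, x, y, z].
In Python, from bench import * gives the robot as it stands. The module is installed in compiled form; this text tells all that it offers. Calls block until the motion is done:
- movep(position, orientation): joint-space move of the TCP to a pose.
- move_linear(position, v=0.15, attitude=None, stop_force=None): straight line of the TCP; attitude=None keeps the orientation; v is the mean speed in m/s. With stop_force (N) it stops when the force on the tool has changed by that much, and returns True; else False.
- movej(angles): joint-space move.
- grip(opening): finger opening in m; the grip force is fixed at half the most; returns when the fingers have stopped.
- dwell(seconds).
- solve_ik(position, orientation): joint angles nearest the present ones, or None.
- capture(name): name is "scene" or "side" or "wrist"; returns the picture (384x512x3 uint8, blue, green, red); there is no depth.
- get_calibration(name): a dict with "fx", "fy", "cx", "cy" (pixels), "cam_to_world" (4x4, takes a point from camera to world coordinates); the wrist camera has in their place "tool_from_camera" (4x4, takes a point from camera to tool coordinates, whose origin is the TCP and whose axes are the flange's). Camera axes: x right, y up, looking along -z (the intrinsics and any distortion apply to the point x, -y, -z); pixel columns grow to the right and rows downward; lengths in m; the calibration is good to about 2 mm. A picture is of the moment at which its call begins: read the wrist's pose just before it. get_calibration takes no time and is no camera call.
A pose or a line that the arm cannot do raises MotionError and nothing moves.
- finish_job(): hands the job in; it is judged then, once.
Trained networks look in the newest picture that a camera, given by its name, has taken for a name from the list of things; names that differ only in an ending like _2 or _b are one class to them, and where a whole thing is asked for, a point or a joint stands for the part that bears it (a point fixed in the world has none). Each returns a list of dicts, best first, with "confidence" (0 to 1); they miss things now and then, are a little off and sometimes report something else, mostly with a low value. They report only what shows in the picture. A call takes as long as a camera call.
- recognise(camera, query): "rect" ([left, top, right, bottom] in pixels, round what is visible of it).
- outline_of(camera, query): "region" (384x512 bool, what is visible of it) and "rect" ([left, top, right, bottom] in pixels, round what is visible of it).
Readings, each from a call of its own:
- read_clock(): time.
- read_qpos(): joint angles.
- read_joint_velocities(): joint speeds.
- read_joint_torque(): joint torques, N m.
- read_position(): TCP position.
- read_orientation(): TCP orientation.
- read_wrist_force(): force on the tool from outside, world axes, zero at the start.
- read_wrist_torque(): the same for the moment, N m.
- read_width(): finger opening in m.
- read_grasp_force(): force on a finger pad.
Only numpy, scipy, OpenCV 4.12 (cv2) and the standard library are available. Lean on these libraries where they do the work, as an engineer would, in place of code of your own. Each camera call takes 0.05 s, during which the arm holds its last target. There are 200 camera calls.

TASK

Using the yellow scraper and never the fingers, sweep the three stone chips off the probing stand's plate into the white catch tray at its end, then set the scraper standing back on the green mat and let go of it. Then take the sensor probe by its black handle out of the blue rack and lower it through the guide hole in the plate, without it ever touching the stand, until its orange depth mark is level with the plate's top. Finish while still holding the probe there in the gripper, upright, still and centred in the hole, with everything else left where it was.

Things in the scene. Friction and masses are not known exactly. Their poses are not given: they have to be found in the camera images.
- stand: Probing stand, screwed to the bench. Origin on the bench under its middle; x and y level, z up. Aluminium plate 110 mm (x) by 180 mm (y), 12 mm thick, top 90 mm above the bench, spanning y = -45 to +135 mm and x = -55 to +55 mm, on four thin legs. A white catch tray joins the plate's -y end on the bench. An open glass sample jar (52 mm across, rim 56 mm, inner floor 10 mm above the bench) is fixed under the guide hole.
- guide (a point): Centre of the guide hole (22 mm bore through the 12 mm plate) at the level of the plate's top face; lies at x = 0, y = +100 mm, z = 90 mm of the stand.
- tray (a point): Centre of the catch tray's inner floor; lies at x = 0, y = -100 mm, z = 4 mm of the stand. Tray 130 mm (x) by 100 mm (y) outside, walls 4 mm thick, rim 36 mm above the bench, open above: chips pushed over the plate's -y edge fall into it.
- chip_a: Reddish stone chip about 24 by 19 mm, 11 mm thick, 12 g, loose on the plate, between x = -32 and +32 mm, y = -25 and +32 mm of the stand (centres). Origin: centre of its underside.
- chip_b: Reddish stone chip about 24 by 19 mm, 11 mm thick, 12 g, loose on the plate, between x = -32 and +32 mm, y = -25 and +32 mm of the stand (centres). Origin: centre of its underside.
- chip_c: Reddish stone chip about 24 by 19 mm, 11 mm thick, 12 g, loose on the plate, between x = -32 and +32 mm, y = -25 and +32 mm of the stand (centres). Origin: centre of its underside.
- scraper: Scraper block standing on its rubber edge on the mat. Origin: centre of its underside; z up, x along its length. Yellow foot 96 mm (x) by 24 mm (y), 22 mm tall with a rubber edge 6 mm tall and 18 mm thick below; on top of it a black grip 56 mm (x) by 20 mm (y), from 22 to 66 mm above the underside. 130 g.
- mat: Green mat fixed to the bench, 130 by 130 mm, 3 mm thick. Origin: centre of its underside; x and y along its sides.
- rack: Blue probe rack fixed to the bench, 80 by 80 mm, top 105 mm above the bench, plate 12 mm thick with a 15 mm hole in its centre, in which the probe hangs by its shoulder. Origin: on the bench under the hole.
- probe: Sensor probe, upright in the rack. Origin: its lower tip, z up along its axis. Steel stem 10 mm across from 0 to 90 mm; white shoulder disc 32 mm across from 90 to 96 mm; round black handle 24 mm across from 96 to 150 mm; orange end cap 18 mm across to 154 mm. About 90 g.
- depth_mark (a point): Middle of the orange depth mark on the probe's stem (a band 12 mm tall), on the probe's axis 50 mm above the tip.
- jar_a: Bystander, not to be disturbed: clear sample jar with an orange lid, 44 mm across, 75 mm tall, loose on the bench. Origin on or near its underside.
- jar_b: Bystander, not to be disturbed: clear sample jar with an orange lid, 44 mm across, 75 mm tall, loose on the bench. Origin on or near its underside.
- bottle: Bystander, not to be disturbed: amber bottle with a white cap, 56 mm across, 130 mm tall, loose on the bench. Origin on or near its underside.
- sieve: Bystander, not to be disturbed: brass sieve ring, 90 mm across, 30 mm tall, loose on the bench. Origin on or near its underside.
- dish: Bystander, not to be disturbed: white ceramic bowl, 84 mm across, 30 mm tall, loose on the bench. Origin on or near its underside.
- brush: Bystander, not to be disturbed: small brush lying flat, 170 mm long, loose on the bench. Origin on or near its underside.

How it is judged:
On the way, in this order (a step that is already met when the one before it is completed fails the run):
1. all three chips lie in the catch tray (x of chip_a in the frame of tray between -0.064 and 0.064 m and y of chip_a in the frame of tray between -0.05 and 0.05 m and z of each of chip_a, chip_b, chip_c in the frame of tray below 0.035 m and x of chip_b in the frame of tray between -0.064 and 0.064 m and y of chip_b in the frame of tray between -0.05 and 0.05 m and x of chip_c in the frame of tray between -0.064 and 0.064 m and y of chip_c in the frame of tray between -0.05 and 0.05 m), for 0.2 s.
2. the scraper stands on the green mat again, released (x of scraper in the frame of mat between -0.06 and 0.06 m and y of scraper in the frame of mat between -0.06 and 0.06 m and height (world z) of scraper below 0.008 m and angle between scraper's own z axis and vertical below 0.1 rad and contact force between scraper and the fingers below 0.1 N and linear speed of scraper below 0.02 m/s), for 0.2 s.
At the end, for the whole second after the job is handed in: Only the gripper carries the still probe: depth mark within 8 mm of the plate top's level and 4 mm of the hole's axis, tilt under 0.1 rad, not touching the stand. Chips in the tray; scraper upright, released, its centre at least 5 mm inside the mat's edges (all of step 1 and all of step 2 and horizontal distance between depth_mark and guide below 0.004 m and z of depth_mark in the frame of guide between -0.008 and 0.008 m and angle between probe's own z axis and vertical below 0.1 rad and linear speed of probe below 0.01 m/s and contact force between probe and the fingers above 1 N and contact force between probe and stand below 0.2 N); the arm keeps its last pose, push and grip.
It fails at once if the probe touches the stand (contact force between probe and stand above 0.3 N).
It fails at once if the fingers touch a chip (contact force between any of chip_a, chip_b, chip_c and the fingers above 0.3 N).
It fails at once if a bystander is moved by more than 20 mm (distance of any of jar_a, jar_b, bottle, sieve, dish, brush from where it was at the start of the episode above 0.02 m).
It also fails if it takes over 66 s, if anything falls off the work surface, if the arm or the gripper's body presses on something with over 40 N, if the wrist force passes 120 N, or if a joint passes its speed limit or range.

## Working session

There is one attempt and no reset: what is moved stays moved. The work goes in short steps, each a Python script; the robot and the scene stay as the last script left them, time stands still between calls to the robot, and variables do not carry over. Pictures are saved under pics/ and viewed, at most 10 in all, crops included, and the job is handed in when it is done.

```bash
mkdir -p pics
python3 - <<'E'
from bench import *
import cv2,numpy as np
ims=[capture(n) for n in("scene","side")]
cv2.imwrite("pics/a.png",ims[0]);cv2.imwrite("pics/b.png",ims[1])
for n in("scene","side"):
    c=get_calibration(n);print(n,{k:np.round(v,4).tolist() for k,v in c.items() if k!='x'})
    for q in("stand","tray","chip_a","scraper","mat","rack","probe"):
        print(q,[(np.round(d['rect']).tolist(),round(d['confidence'],2)) for d in recognise(n,q)[:4]])
c=get_calibration("wrist");print(c)
print(read_orientation(),read_width())
E
```

```text
scene {'fx': 357.0902, 'fy': 357.0902, 'cx': 248.0681, 'cy': 190.4586, 'cam_to_world': [[-0.1124, -0.7668, 0.632, 1.2758], [0.9936, -0.0803, 0.0792, 0.0892], [-0.01, 0.6368, 0.7709, 0.897], [0.0, 0.0, 0.0, 1.0]]}
stand [([188.0, 160.0, 287.0, 223.0], 0.77), ([131.0, 162.0, 179.0, 194.0], 0.46)]
tray [([187.0, 226.0, 218.0, 257.0], 0.37)]
chip_a [([240.0, 181.0, 247.0, 186.0], 0.63), ([227.0, 177.0, 229.0, 182.0], 0.61)]
scraper [([142.0, 160.0, 162.0, 184.0], 0.91)]
mat [([134.0, 165.0, 181.0, 194.0], 0.78), ([245.0, 220.0, 271.0, 262.0], 0.6)]
rack [([333.0, 168.0, 370.0, 211.0], 0.76)]
probe [([348.0, 165.0, 365.0, 197.0], 0.64)]
side {'fx': 379.961, 'fy': 379.961, 'cx': 250.9583, 'cy': 190.9822, 'cam_to_world': [[0.9823, 0.1011, -0.1576, 0.4486], [-0.187, 0.4944, -0.8489, -0.948], [-0.0079, 0.8633, 0.5046, 0.6436], [0.0, 0.0, 0.0, 1.0]]}
stand [([197.0, 173.0, 257.0, 258.0], 0.82)]
tray [([197.0, 172.0, 258.0, 256.0], 0.66)]
chip_a [([239.0, 194.0, 246.0, 201.0], 0.62), ([217.0, 186.0, 229.0, 191.0], 0.57), ([238.0, 185.0, 247.0, 189.0], 0.55)]
scraper [([201.0, 273.0, 245.0, 304.0], 0.71)]
mat [([198.0, 272.0, 258.0, 318.0], 0.61)]
rack [([198.0, 136.0, 230.0, 175.0], 0.77), ([282.0, 323.0, 328.0, 360.0], 0.72)]
probe [([209.0, 126.0, 217.0, 148.0], 0.46)]
{'fx': 288.1024065560193, 'fy': 288.1024065560193, 'cx': 258.4612703210472, 'cy': 192.55506272741863, 'tool_from_camera': array([[ 1.34531214e-05,  9.60760053e-01,  2.77380821e-01,
         6.94119256e-02],
       [ 9.99998761e-01,  4.23699966e-04, -1.51606411e-03,
        -1.90510226e-04],
       [-1.57410008e-03,  2.77380498e-01, -9.60758857e-01,
        -1.29552372e-01],
       [ 0.00000000e+00,  0.00000000e+00,  0.00000000e+00,
         1.00000000e+00]])}
[1.35060391e-05 7.07115377e-01 7.07098184e-01 2.59857100e-05] 0.08570214442723396
```

Run:
```python
import cv2
a=cv2.imread("pics/a.png")[120:290,100:400];b=cv2.imread("pics/b.png")[100:370,150:390]
cv2.imwrite("pics/a2.png",cv2.resize(a,None,fx=2.6,fy=2.6,interpolation=2));cv2.imwrite("pics/b2.png",cv2.resize(b,None,fx=2.2,fy=2.2,interpolation=2))
```

```text
(no output)
```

View pics/a2.png

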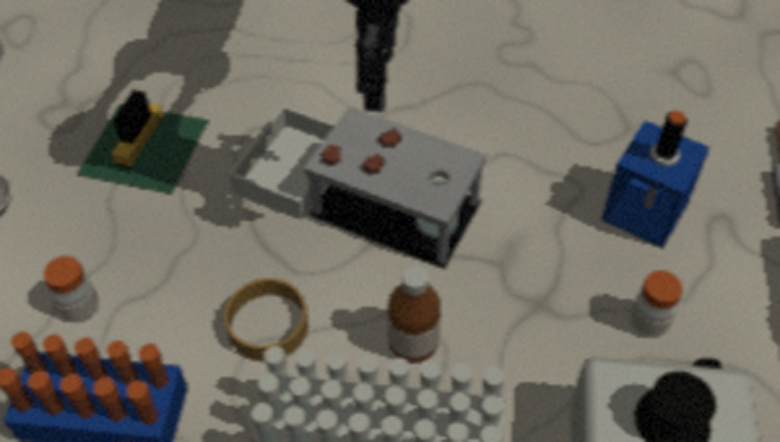

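View pics/b2.png

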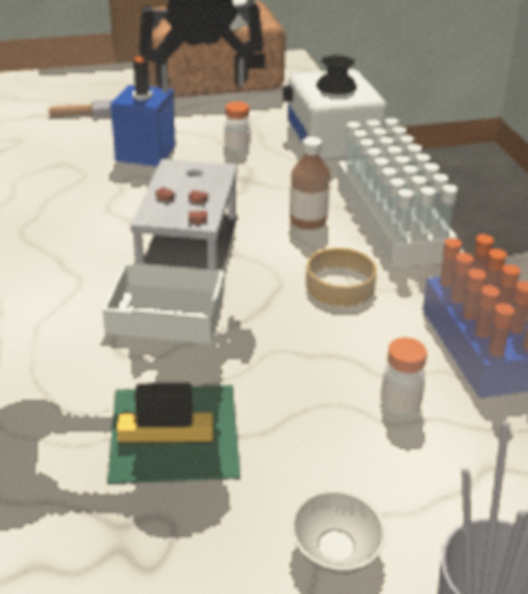

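The scene picture shows the mat and scraper left (around 147,172), tray and plate in the middle (chips at about 250,173, 227,180 and 243,182; hole 269,188), and rack and probe on the right (357,180). The side picture agrees. Next I'll turn these into world coordinates.

```bash
cat > h.py <<'E'
from bench import *
import numpy as np,cv2
from scipy.spatial.transform import Rotation as R
def ray(n,px,z,pose=None):
    c=get_calibration(n)
    M=c["cam_to_world"] if n!="wrist" else pose@c["tool_from_camera"]
    px=np.atleast_2d(np.asarray(px,float)); z=np.broadcast_to(z,(len(px),))
    d=np.c_[(px[:,0]-c["cx"])/c["fx"],-(px[:,1]-c["cy"])/c["fy"],-np.ones(len(px))]@M[:3,:3].T
    o=M[:3,3]; return o+d*((z-o[2])/d[:,2])[:,None]
def pose():
    q=read_orientation();T=np.eye(4);T[:3,:3]=R.from_quat(q,scalar_first=True).as_matrix();T[:3,3]=read_position();return T
def proj(n,P,T=None):
    c=get_calibration(n);M=c["cam_to_world"] if n!="wrist" else T@c["tool_from_camera"]
    p=(np.atleast_2d(P)-M[:3,3])@M[:3,:3]
    return np.c_[c["cx"]-c["fx"]*p[:,0]/p[:,2],c["cy"]+c["fy"]*p[:,1]/p[:,2]]
def down(a):
    "tool down with its closing line (tool y) at angle a in the world"
    y=np.array([np.cos(a),np.sin(a),0]);z=np.array([0,0,-1.])
    return R.from_matrix(np.c_[np.cross(y,z),y,z]).as_quat(scalar_first=True)
E
python3 - <<'E'
from h import *
s=lambda l:np.array(l)/2.6+[100,120]
t=lambda l:np.array(l)/2.2+[150,100]
print("plate",ray("scene",s([(352,108),(486,158),(443,218),(308,175)]),.09).round(3).tolist())
print("hole",ray("scene",s([(440,178)]),.09).round(3).tolist(),ray("side",t([(195,173)]),.09).round(3).tolist())
print("plateS",ray("side",t([(163,162),(238,166),(213,232),(136,226)]),.09).round(3).tolist())
print("chips",ray("scene",s([(390,137),(331,155),(373,163)]),.096).round(3).tolist(),ray("side",t([(165,195),(199,197),(198,217)]),.096).round(3).tolist())
print("mat",ray("scene",s([(208,120),(172,192),(79,174),(130,105)]),.003).round(3).tolist(),ray("side",t([(116,388),(233,386),(239,474),(109,481)]),.003).round(3).tolist())
print("scr foot top side", ray("side",t([(117,416),(212,412),(117,440),(212,440)]),[.025,.025,.003,.003]).round(3).tolist())
print("probe cap",ray("scene",s([(677,118)]),.164).round(3),ray("side",t([(140,62)]),.164).round(3))
print("bottle",ray("scene",s([(415,270)]),.13).round(3),"sieve",ray("scene",s([(267,315)]),.02).round(3))
E
```

```text
plate [[0.501, -0.047, 0.09], [0.565, 0.118, 0.09], [0.657, 0.075, 0.09], [0.611, -0.082, 0.09]]
hole [[0.6, 0.067, 0.09]] [[0.599, 0.064, 0.09]]
plateS [[0.559, 0.106, 0.09], [0.661, 0.073, 0.09], [0.596, -0.091, 0.09], [0.504, -0.058, 0.09]]
chips [[0.549, 0.005, 0.096], [0.584, -0.059, 0.096], [0.591, -0.01, 0.096]] [[0.549, 0.001, 0.096], [0.592, -0.013, 0.096], [0.582, -0.062, 0.096]]
mat [[0.459, -0.248, 0.003], [0.585, -0.264, 0.003], [0.568, -0.389, 0.003], [0.443, -0.36, 0.003]] [[0.458, -0.249, 0.003], [0.585, -0.271, 0.003], [0.566, -0.392, 0.003], [0.441, -0.376, 0.003]]
scr foot top side [[0.455, -0.314, 0.025], [0.551, -0.327, 0.025], [0.453, -0.325, 0.003], [0.548, -0.344, 0.003]]
probe cap [[0.551 0.318 0.164]] [[0.552 0.312 0.164]]
bottle [[0.755 0.053 0.13 ]] sieve [[ 0.757 -0.109  0.02 ]]
```

```bash
python3 - <<'E'
from h import *
import json
def show(im,f): cv2.imwrite(f,im)
T=pose(); w1=capture("wrist"); show(w1,"pics/w1.png"); np.save("T1.npy",T)
def reg(q,k=1):
    for d in outline_of("wrist",q)[:k]:
        m=d["region"].astype(np.uint8); ys,xs=np.nonzero(m)
        print(q,round(d["confidence"],2),d["rect"],"c",xs.mean().round(1),ys.mean().round(1),m.sum())
        np.save(f"reg_{q}.npy",m)
reg("chip_a",4);reg("stand")
for a in(82,-98):
    print(a,[None if (s:=solve_ik(p,down(np.radians(a)))) is None else np.round(s,2) for p in([.5,-.32,.2],[.58,.0,.14],[.6,.066,.2],[.55,.315,.25])])
E
python3 - <<'E'
from h import *
q=min((s for a in(82,-98) if (s:=solve_ik([.5,-.32,.2],down(np.radians(a)))) is not None),key=lambda s:abs(s[5]))
movej(q);T=pose();im=capture("wrist");cv2.imwrite("pics/w2.png",im);np.save("T2.npy",T)
for n in("scraper","mat"):
    for d in outline_of("wrist",n)[:1]:
        m=d["region"].astype(np.uint8);np.save(f"reg_{n}.npy",m);print(n,d["confidence"],d["rect"])
print(read_clock(),q)
w=cv2.imread("pics/w1.png");cv2.imwrite("pics/w12.png",cv2.resize(np.hstack([w,im]),(800,300)))
E
```

```text
chip_a 0.83 [232.7, 226.9, 253.2, 247.1] c 241.1 238.4 387
chip_a 0.74 [233.2, 184.0, 264.9, 205.3] c 248.4 192.9 419
chip_a 0.6 [192.5, 167.7, 217.7, 190.2] c 205.9 179.0 453
stand 0.9 [161.8, 55.6, 323.5, 307.8] c 233.6 177.3 22616
82 [array([-0.63,  0.07,  1.33, -0.  ,  1.74, -2.06]), array([-0.06,  0.04,  1.47, -0.  ,  1.63, -1.49]), array([ 0.05,  0.1 ,  1.31, -0.  ,  1.74, -1.38]), array([ 0.47,  0.19,  1.12, -0.  ,  1.84, -0.96])]
-98 [array([-0.63,  0.07,  1.33, -0.  ,  1.74,  1.08]), array([-0.06,  0.04,  1.47, -0.  ,  1.63,  1.65]), array([ 0.05,  0.1 ,  1.31, -0.  ,  1.74,  1.76]), array([ 0.47,  0.19,  1.12, -0.  ,  1.84,  2.18])]
scraper 0.95 [256.2, 128.3, 283.3, 217.8]
mat 0.88 [202.6, 107.8, 320.8, 220.0]
2.375 [-6.26619006e-01  6.93495453e-02  1.33354535e+00 -4.44089210e-16
  1.73869776e+00  1.08380366e+00]
```

View pics/w12.png

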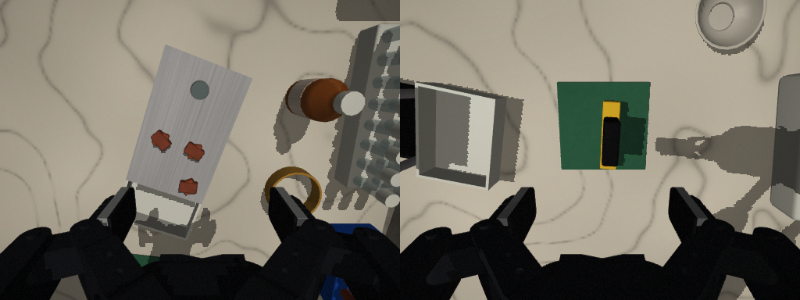

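The left picture shows the plate with corners near (212,58) and (322,99), the hole at (256,115) and three chips. The right one shows the scraper on the mat, grip top around (269,175).

Run:
```python
from h import *
from scipy.optimize import least_squares
w1=cv2.imread("pics/w1.png");w2=cv2.imread("pics/w2.png");T1=np.load("T1.npy");T2=np.load("T2.npy")
g=cv2.cvtColor(w1,6)
c=cv2.cornerSubPix(g,np.float32([(212,58),(322,99),(163,233)]).reshape(-1,1,2),(6,6),(-1,-1),(3,40,.01)).reshape(-1,2)
hb=g[100:130,240:272];m=(hb<(np.median(g[130:150,240:260])-18)).astype(np.uint8)
n,l,st,ce=cv2.connectedComponentsWithStats(m);k=1+np.argmax(st[1:,4]);h=ce[k]+[240,100];print("hole px",h,st[k],"corners",c.tolist())
W=ray("wrist",np.vstack([c,h]),.09,T1);print(W.round(4).tolist())
L=np.array([(-.055,.135),(.055,.135),(-.055,-.045),(0,.1)])
def f(p): return ((np.array([[np.cos(p[2]),-np.sin(p[2])],[np.sin(p[2]),np.cos(p[2])]])@L.T).T+p[:2]-W[:,:2]).ravel()
r=least_squares(f,[.57,-.03,-.33]);print("stand",r.x.round(4),"res mm",(r.fun*1e3).round(1))
np.save("stand.npy",r.x)
ch=ray("wrist",[(241.1,238.4),(248.4,192.9),(205.9,179)],.098,T1)[:,:2]-r.x[:2]
Rm=np.array([[np.cos(r.x[2]),-np.sin(r.x[2])],[np.sin(r.x[2]),np.cos(r.x[2])]]);print("chips in stand",(ch@Rm).round(4).tolist())
hsv=cv2.cvtColor(w2,40);print
sm=cv2.dilate(np.load("reg_scraper.npy"),np.ones((5,5)))>0
blk=(sm&(hsv[...,2]<40)).astype(np.uint8)
for nm,mk,z in(("grip",cv2.morphologyEx(blk,2,np.ones((5,5))),.069),("foot",np.load("reg_scraper.npy"),.025),("mat",np.load("reg_mat.npy"),.003)):
    cs=max(cv2.findContours(mk,0,1)[0],key=cv2.contourArea).reshape(-1,2)
    P=ray("wrist",cs,z,T2)[:,:2];print(nm,cv2.minAreaRect(np.float32(P*1000)))
```

```text
hole px [255.16194332 114.86639676] [  3   3  25  25 494] corners [[211.3798065185547, 56.29344940185547], [323.065185546875, 100.28134155273438], [164.78150939941406, 234.1102294921875]]
[[0.5584, 0.117, 0.09], [0.6619, 0.0791, 0.09], [0.5005, -0.0577, 0.09], [0.5979, 0.0658, 0.09]]
stand [ 0.567  -0.0304 -0.3221] res mm [-0.8 -1.9  0.   1.2  0.   2.   0.8 -1.3]
chips in stand [[0.0241, -0.0221], [0.0161, 0.0275], [-0.028, 0.0278]]
grip ((504.6703796386719, -331.74951171875), (20.25796890258789, 59.4243049621582), 79.50225830078125)
foot ((502.64788818359375, -332.298583984375), (27.470552444458008, 96.9920654296875), 79.66878509521484)
mat ((510.7967529296875, -323.52215576171875), (129.69398498535156, 129.5696563720703), 82.11698913574219)
```

```bash
cat >> h.py <<'E'
S=np.load("stand.npy")
def st(x,y,z):
    c,s=np.cos(S[2]),np.sin(S[2]);return [S[0]+c*x-s*y,S[1]+s*x+c*y,z]
E
python3 - <<'E'
from h import *
a=np.radians(-100.5)
movep([.5037,-.332,.12],down(a)); move_linear([.5037,-.332,.049],v=.1)
grip(0.0); print("w",read_width(),read_grasp_force())
move_linear([.5037,-.332,.215],v=.2)
movep(st(0,.062,.215),down(S[2]-np.pi/2))
move_linear(st(0,.062,.145),v=.15)
hit=move_linear(st(0,.062,.132),v=.02,stop_force=3)
print(hit,read_position(),read_wrist_force(),read_width(),read_clock())
T=pose();cv2.imwrite("pics/w3.png",capture("wrist"));s=capture("side");cv2.imwrite("pics/w3c.png",cv2.resize(np.hstack([cv2.imread("pics/w3.png"),cv2.resize(s[130:290,140:353],(512,384),interpolation=2)]),(800,300)))
E
```

```text
w 0.019241039516555238 61.4832079410553
True [0.58697406 0.02846961 0.13610387] [1.0676987  0.25865583 4.28988886] 0.019056988431551385 7.7417
```

View pics/w3c.png

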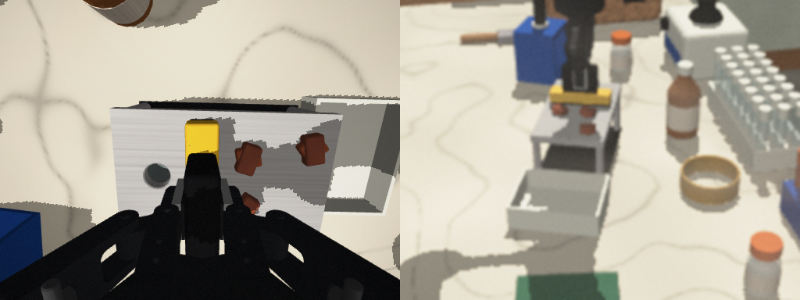

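The scraper is square on the plate, between the hole and the three chips, and the contact height is as expected. Now the sweep.

Run:
```python
from h import *
z=.1367
move_linear(st(0,.062,z),v=.03)
print(move_linear(st(0,-.066,z),v=.06,stop_force=25),read_wrist_force())
move_linear(st(0,-.066,.22),v=.2)
p=st(0,-.06,.26)
s=capture("side");T=pose();w=capture("wrist")
for d in outline_of("wrist","chip_a"):
    ys,xs=np.nonzero(d["region"]);P=ray("wrist",[(xs.mean(),ys.mean())],.012,T)[0,:2]-S[:2]
    c,si=np.cos(S[2]),np.sin(S[2]);print(d["confidence"],xs.mean(),ys.mean(),"stand(if in tray)",c*P[0]+si*P[1],-si*P[0]+c*P[1])
cv2.imwrite("pics/w4c.png",cv2.resize(np.hstack([w,cv2.resize(s[130:290,140:353],(512,384),interpolation=2)]),(800,300)))
print(read_clock())
```

```text
False [ 0.80785039  0.32570388 -0.29752916]
0.9 309.77848101265823 146.67088607594937 stand(if in tray) 0.02829064546654303 -0.12646091044315835
0.82 297.7132352941176 206.12867647058823 stand(if in tray) -0.044426368654951566 -0.11525056712284894
0.64 294.7080745341615 165.67391304347825 stand(if in tray) 0.005972723914781583 -0.10978508110433796
11.0917
```

View pics/w4c.png

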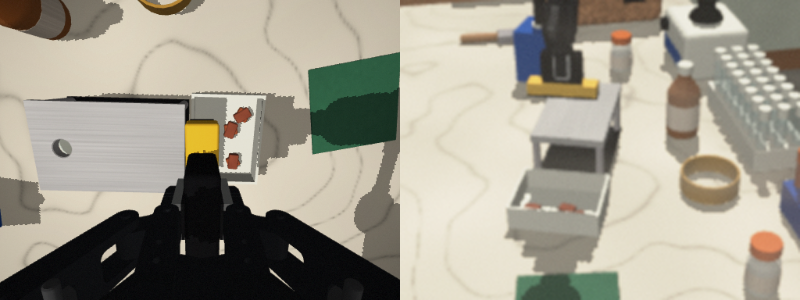

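All three chips are in the tray: wrist pixels about (310,147), (295,166) and (298,206). Next, put the scraper back and look at the hole and probe with the same wrist attitude.

Run:
```python
from h import *
d=down(np.radians(-98)); m=[.5108,-.3235]
movep([*m,.215],d); move_linear([*m,.065],v=.2)
print(move_linear([*m,.047],v=.02,stop_force=3),read_position())
grip(.06); dwell(.2); move_linear([*m,.2],v=.2)
s=capture("side");w0=capture("wrist")
d=down(0)
movep([.598,.03,.26],d);T=pose();w=capture("wrist");np.save("Th.npy",T);cv2.imwrite("pics/h.png",w)
print("hole exp",proj("wrist",[.598,.066,.09],T))
grip(.085)
movep([.551,.28,.33],d);T=pose();w2=capture("wrist");np.save("Tp.npy",T);cv2.imwrite("pics/p.png",w2)
print("cap exp",proj("wrist",[.551,.315,.169],T),read_clock())
for o in outline_of("wrist","probe")[:2]:print(o["rect"],o["confidence"])
cv2.imwrite("pics/w5c.png",cv2.resize(np.vstack([np.hstack([cv2.resize(s[200:344,130:322],(512,384),interpolation=2),w0]),np.hstack([w,w2])]),(800,600)))
```

```text
True [ 0.51064825 -0.32342923  0.04912209]
hole exp [[258.2835222  142.25287427]]
cap exp [[257.83869445 144.03359121]] 18.225
```

View pics/w5c.png

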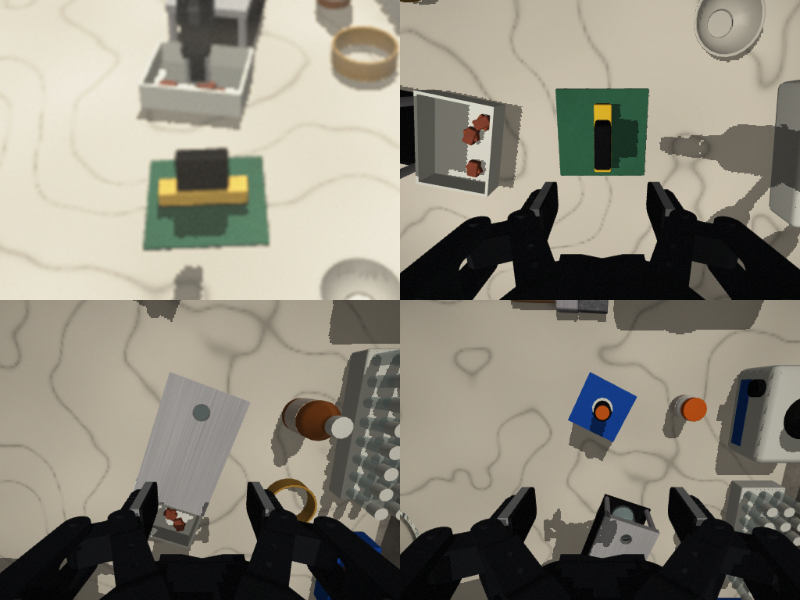

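The scraper stands released on the mat at (602,140), the hole shows at (256,143) and the orange cap at about (258,143). Now I'll measure both, grasp the probe and lift it.

Run:
```python
from h import *
h=cv2.imread("pics/h.png");p=cv2.imread("pics/p.png");Th=np.load("Th.npy");Tp=np.load("Tp.npy")
def big(m,o):
    n,l,s,c=cv2.connectedComponentsWithStats(m.astype(np.uint8));k=1+np.argmax(s[1:,4]);print(s[k]);x,y,w,hh,_=s[k];return (c[k]+o)
g=cv2.cvtColor(h,6)[125:160,238:276];H=ray("wrist",[big(g<np.median(g)-18,[238,125])],.09,Th)[0]
q=cv2.cvtColor(p[120:170,235:285],40);C=ray("wrist",[big((q[...,0]<15)&(q[...,1]>120)&(q[...,2]>90),[235,120])],.169,Tp)[0]
print("hole",H,"cap",C); np.save("H.npy",H);np.save("C.npy",C)
d=down(0)
movep([C[0],C[1],.24],d); move_linear([C[0],C[1],.143],v=.12,stop_force=15)
grip(0); print("w",read_width(),read_grasp_force(),read_position())
move_linear([C[0],C[1],.29],v=.12); print(read_wrist_force(),read_wrist_torque())
movep([H[0],H[1],.29],d);dwell(.3)
T=pose();print(T[:3,3],read_clock())
w=capture("wrist");s=capture("side");sc=capture("scene")
cv2.imwrite("pics/s6.png",s);cv2.imwrite("pics/sc6.png",sc)
z=lambda im,x,y:cv2.resize(im[y:y+96,x:x+128],(512,384),interpolation=2)
cv2.imwrite("pics/w6c.png",cv2.resize(np.vstack([np.hstack([w,z(s,175,100)]),np.hstack([z(sc,205,90),w*0])]),(800,600)))
```

```text
[  8   8  23  23 412]
[ 15  15  18  18 257]
hole [0.59709165 0.06434211 0.09      ] cap [0.55179521 0.31529099 0.169     ]
w 0.022817612047692313 58.69505167007446 [0.55187448 0.31536996 0.143365  ]
[-0.47549913 -1.06020657 -0.43199   ] [0.03038049 0.02218074 0.07796186]
[0.59705017 0.06548581 0.28993467] 22.975
```

View pics/w6c.png

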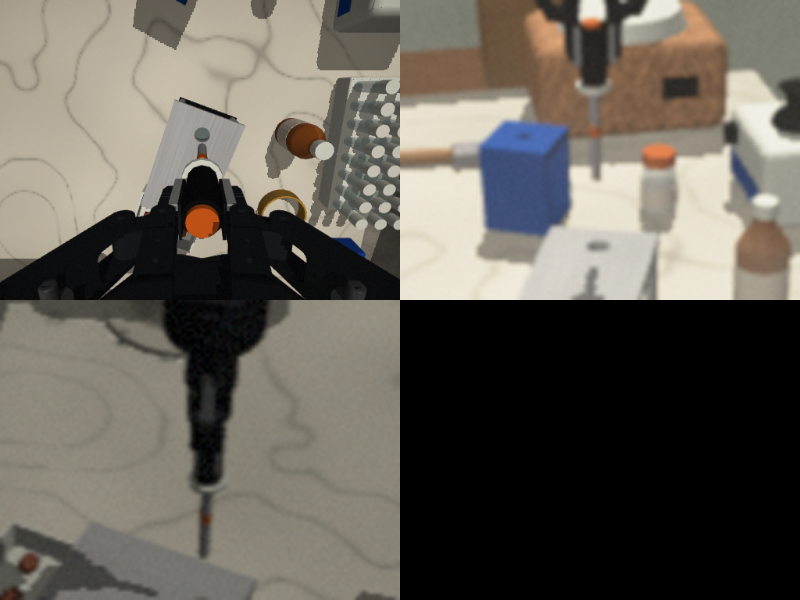

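Run:
```python
from h import *
z=[.1616,.2116,.2516]
print(read_position(),np.load("H.npy"))
print(ray("scene",[(270.3,171.9),(270.6,160.1),(271.2,150.2)],z).round(4).tolist())
print(ray("side",[(238,157),(237.4,141.9),(237.1,128.2)],z).round(4).tolist())
p=read_position()
V=np.array([[p[0],p[1],k] for k in z]);print(proj("scene",V).round(1).tolist(),proj("side",V).round(1).tolist())
T=pose();print("wrist exp hole",proj("wrist",[*np.load("H.npy")[:2],.09],T),"tip/mark",proj("wrist",V,T).round(1).tolist())
for n,pts in(("scene",np.load),):pass
s=cv2.imread("pics/s6.png");print("side hole px",[ (proj("side",[*np.load("H.npy")[:2],.09])).round(1)])
```

```text
[0.59708239 0.06485848 0.28996333] [0.59709165 0.06434211 0.09      ]
[[0.5998, 0.0678, 0.1616], [0.603, 0.0669, 0.2116], [0.6065, 0.0672, 0.2516]]
[[0.5988, 0.0671, 0.1616], [0.5977, 0.0632, 0.2116], [0.5986, 0.0681, 0.2516]]
[[269.3, 171.1], [270.0, 158.5], [270.6, 147.6]] [[237.5, 157.4], [237.1, 141.7], [236.7, 128.6]]
wrist exp hole [[258.19331909 171.79578033]] tip/mark [[258.2, 187.3], [258.3, 204.4], [258.3, 224.6]]
side hole px [array([[238.2, 178.7]])]
```

The probe hangs upright, and its predicted pixels match within about 1 px. I'll lower it to just above the plate and check it against the hole.

Run:
```python
from h import *
H=np.load("H.npy")
move_linear([H[0],H[1],.2284],v=.1);dwell(.5);print(read_position(),read_clock())
w=capture("wrist");s=capture("side");sc=capture("scene")
z=lambda im,x,y:cv2.resize(im[y:y+48,x:x+64],(512,384),interpolation=2)
cv2.imwrite("pics/w7c.png",cv2.resize(np.vstack([np.hstack([z(w,226,150),z(s,206,145)]),np.hstack([z(sc,238,155),w])]),(800,600)))
p=read_position();T=pose()
for n,x in(("wrist",T),("side",None),("scene",None)):print(n,"hole",proj(n,H,x).round(1),"tip",proj(n,[p[0],p[1],.1],x).round(1))
```

```text
[0.59713451 0.06434407 0.22849799] 24.3917
wrist hole [[258.2 184.6]] tip [[258.2 187.3]]
side hole [[238.2 178.7]] tip [[238.1 175.8]]
scene hole [[268.3 187.6]] tip [[268.4 185.4]]
```

View pics/w7c.png

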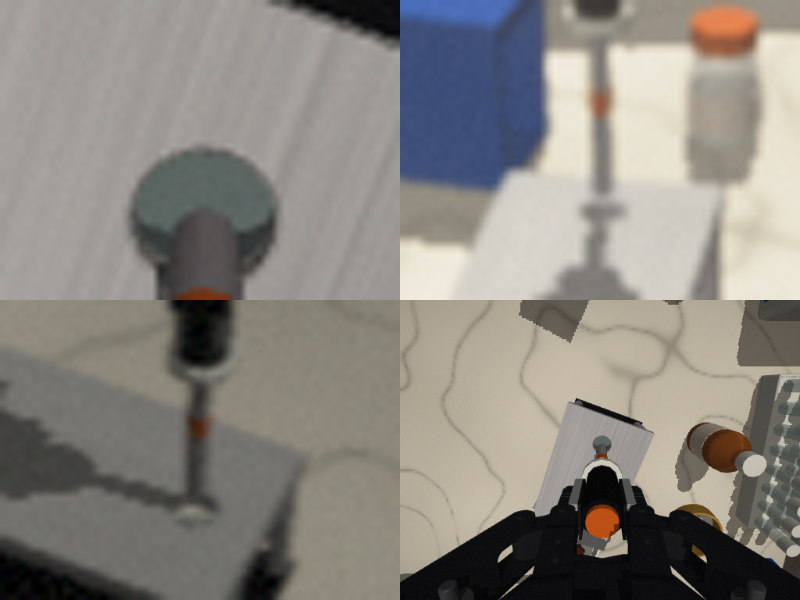

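The stem and hole line up in all three views (wrist stem column 258.8, hole 258.8; offset in y at most about 1 mm, with 6 mm of clearance). I'll lower it now.

Run:
```python
from h import *
H=np.load("H.npy")
move_linear([H[0],H[1]+.0006,.2284],v=.02)
f0=read_wrist_force()
move_linear([H[0],H[1]+.0006,.1684],v=.04);dwell(.8);p=read_position();print(p,read_wrist_force()-f0,read_grasp_force(),read_joint_velocities(),read_clock())
w=capture("wrist");s=capture("side");sc=capture("scene")
z=lambda im,x,y:cv2.resize(im[y:y+48,x:x+64],(512,384),interpolation=2)
cv2.imwrite("pics/w8c.png",cv2.resize(np.vstack([np.hstack([z(w,226,160),z(s,206,145)]),np.hstack([z(sc,238,155),s])]),(800,600)))
for n in("side","scene"):print(n,"at plate",proj(n,[*H[:2],.09]).round(1),"shoulder .13",proj(n,[*H[:2],.13]).round(1))
```

```text
[0.59709298 0.06490811 0.16836152] [ 0.21250114 -0.58570253 -0.18550291] 58.69670033454895 [ 0.00113802  0.00085642  0.00081972  0.00038615 -0.00074608  0.00032434] 27.2417
side at plate [[238.2 178.7]] shoulder .13 [[237.8 167. ]]
scene at plate [[268.3 187.6]] shoulder .13 [[268.8 178.6]]
```

View pics/w8c.png

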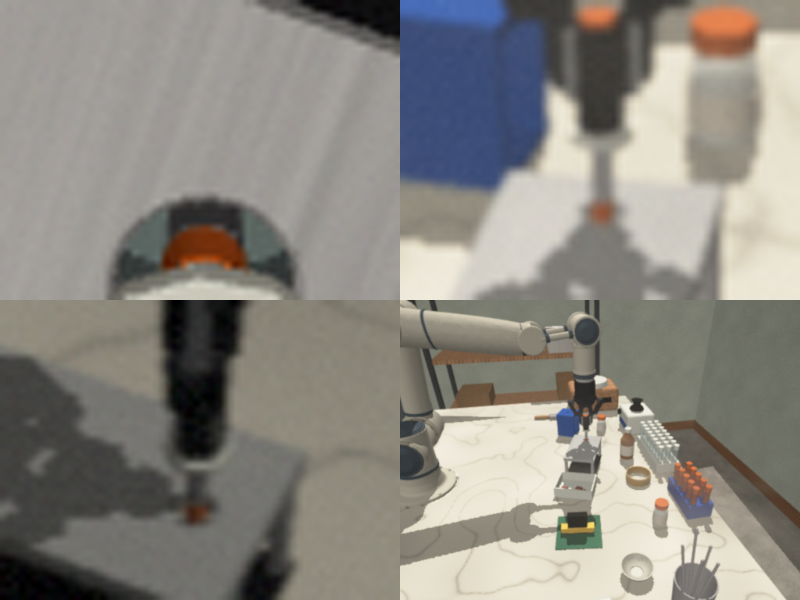

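The depth mark sits at plate level, centred to about 1 mm with no contact force. The scraper and bystanders are in place, so I'm handing in.

```bash
python3 -c "
from bench import *
print(finish_job())"
```

```text
the job is handed in; nothing more can be done
None
```

I handed the job in at about 27 s of the 66 s allowed, but no verdict came back. At hand-in, all three chips were in the tray, the scraper stood released on the mat, and the probe was gripped upright in the guide hole, its depth mark level with the plate top and about 1 mm off centre.

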